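Zero the speed controller, prove the fan wheel free, set the speed to the clip

TASK

Get the motor rig ready to run: wind the controller's speed knob all the way down (anticlockwise) to its zero stop, gently enough not to drag the dial round. Then flick the bare fan wheel by hand and let it coast on its own for a moment to show that it turns freely, and after that turn the knob up until its pointer stands at the steel clip on the dial's rim. Leave the clip, the dial and everything else on the bench where they are.

Things in the scene. Friction and masses are not known exactly. Their poses are not given: they have to be found in the camera images.
- knob (a joint): speed knob: plain black fluted cylinder, 44 mm diameter, from 6 to 42 mm above the sloped panel, with a thin pointer arm (6 mm wide, 6 to 9 mm above the panel) out to 51 mm from its axis. Value in rad: 0 at the hard zero stop, growing as it is turned clockwise (seen facing the panel), up to 4.71. It rubs with about 0.06 N m and stays where it is left
- knob_top (a point): fixed point on the knob's axis at the centre of its top face, 42 mm above the panel; does not turn. z: the knob's axis, out of the panel, 25 degrees from vertical, leaning to the panel's low edge; x points up the slope, y along the panel
- pointer_tip (a point): point on the end of the knob's pointer arm, 50 mm from the knob's axis, 8.5 mm above the panel; turns with the knob
- clip_mark (a point): index point of the small steel clip on the dial's rim, 50 mm from the knob's axis, 8.5 mm above the panel (the clip itself stands 54 to 68 mm from the axis, up to 14 mm above the panel). With the pointer at the clip, this point and pointer_tip coincide. It lies 1.9 to 3.2 rad clockwise of the zero stop
- dial (a joint): angle of the dial, rad, clockwise positive, different on each unit: aluminium disc, 120 mm diameter, face 4.5 mm above the panel. It carries the clip, the scale and the knob's zero stop, and is only clamped by friction: more than about 0.6 N m of twist against the stop drags it and the clip round (pads gripping the knob with 10 N slip first)
- console: speed controller, fixed: grey wedge with a white panel, 200 mm along its x, 220 mm along y, 60 mm high at the low edge (-x), 153 mm at the back. Origin under its centre, below the middle of the dial
- wheel (a joint): bare fan wheel on the motor stand: angle in rad, anticlockwise from above positive, no limits; turns easily and coasts for seconds. Grey disc of 124 mm diameter, 26 mm hub, four upright straight radial vanes 3 mm thick, 30 mm tall, from 12 to 61 mm from the axis. At 0 one vane points along x of wheel_centre, the others 90 degrees apart
- wheel_centre (a point): fixed point on the fan wheel's vertical axis at the height of the vanes' tops, 108 mm above the table, with the motor stand's axes; does not turn. The upper face of the disc under the vanes lies 30 mm lower. The stand (110 mm square foot) is fixed
- multimeter: bystander, leave alone: yellow hand-held meter lying flat, 145 x 72 x 34 mm, long side along its x; origin under its centre
- spool: bystander, leave alone: bare metal wire spool standing up, 56 mm diameter, 45 mm tall; origin under its centre
- screwdriver: bystander, leave alone: screwdriver lying along its x; origin under its centre
- mug: bystander, leave alone: white mug, 80 mm diameter, 90 mm tall; origin under its centre
- battery: bystander, leave alone: grey battery block, 65 x 150 x 95 mm tall; origin under its centre
- tray: bystander, leave alone: grey parts tray with compartments, 120 x 180 x 35 mm; origin under its centre
- flux: bystander, leave alone: small jar, 40 mm diameter, 70 mm tall; origin under its centre

How it is judged:
By the outcome, as a careful person would: the job done as asked, in the order asked, and still so for the second after the job is handed in, with the robot touching nothing.
It also fails if it takes over 72 s, if anything falls off the work surface, if the arm or the gripper's body presses on something with over 40 N, if the wrist force passes 120 N, or if a joint passes its speed limit or range.

ROBOT

A 7-joint arm with a two-finger parallel gripper is mounted at the origin on the work surface. World frame = base frame: x ahead of the robot, y to its left, z up, the work surface at z = 0. Lengths are in m, angles in rad, forces in N, time in s.
With the tool pointing down it reaches from about 0.4 to 0.85 m from the base axis. Payload 4.5 kg.
Tool frame: the origin (TCP) lies at the centre of the arm's flange, where the gripper is bolted on; the fingertips stand 166 mm ahead of it and the grasp point (between the pads) lies env.grasp_offset ahead of it (env.grasp_offset is the distance from the TCP to the grasp point, in m); z points along the fingers, y is the line along which they close (so a half turn about z gives the same grasp; the last joint's range is limited). The gripper opens to 88 mm and grips with 3 to 60 N. Pads are 18 mm wide; open, the fingers measure 123 mm over their backs; the gripper's body (75 mm by 187 mm) begins 45 mm behind the grasp point.
Start: joints at [1.272, 0.689, -0.195, 1.565, 0.157, 0.902, -0.215], TCP at [0.204, -0.591, 0.405] pointing down, gripper open.
Joint ranges: [-3.01, 3.01], [-0.46, 2.08], [-1.47, 1.51], [0.13, 2.56], [-1, 4.14], [0.04, 2.09], [-2.66, 2.66]. Speed limits (rad/s): [2.57, 2.57, 3.14, 3.14, 3.14, 3.14, 3.14].

INTERFACE

Orientations are given as a 3x3 rotation matrix whose columns are the frame's x, y, z axes.
In Python, from plant import env gives the robot as it stands.
- The arm moves only by the shell command python3 -m creep 'ROWS' [OPENING]. ROWS is JSON, a list of rows, each a list of 2 entries, a list of its own where there are three numbers: the shift along the tool's x, y, z in m, then the turn, a rotation vector about the tool's x, y, z in rad. A call has 1 to 20 rows; each row is the pose to reach, as a shift and turn from the pose commanded when the call began, along the tool's axes at that moment; what a row does not reach only later rows make up. A row lasts 1/8 s, in which the tool goes at most 62.5 mm and 10.7 degrees, less where a joint would pass 70% of its speed; a pose out of reach is approached as far as the arm can. A call with a gripper value outside its range is refused whole. OPENING is the opening, from 0 (shut) to 1 (fully open), set as the call begins (- or left out, the last holds). The fingers move at their own pace and stop on an object; the grip force is fixed at half the most. Time passes only in rows, so rows that repeat a pose let the fingers close. It gives the time, the measured TCP pose, the force, the opening and the grip force at its end, in the units of the state.
- env.get_obs(): the state, without advancing time (a new reading comes with each control period).
- env.get_image(name): name is "scene" or "side" or "wrist"; returns (picture, depth): 384x512x3 uint8, red, green, blue; 384x512 float32, m along the optical axis (not along the pixel's ray), 0 where there is no reading.
- env.camera_info(name): a dict with "vfov" (degrees; the focal length in pixels is half the picture's height over the tangent of half this angle, whatever the lens; pixels are square), "cx", "cy" (the principal point, pixels), "extrinsics" (4x4, takes a point from camera to world coordinates); the wrist camera has in their place "mount" (4x4, takes a point from camera to tool coordinates, whose origin is the TCP and whose axes are the flange's). Camera axes: x right, y down, z forward; pixel columns grow to the right and rows downward; lengths in m; the calibration is good to about 2 mm. The wrist camera is an equidistant fisheye: a pixel r from the principal point sees the ray r / f radians off the axis. A picture is of the moment at which its call begins: read the wrist's pose just before it. camera_info takes no time and is no camera call.
- env.close_job(): hands the job in; it is judged then, once.
The state is a dict: "time_s": time; "q": joint angles; "qd": joint speeds; "joint_torque": joint torques, N m; "ee_pos": TCP position; "orientation": TCP orientation; "contact_force": force on the tool from outside, world axes, zero at the start; "ft_torque": the same for the moment, N m; "width": finger opening in m; "grasp_force": force on a finger pad.
Only numpy, scipy, OpenCV 4.12 (cv2) and the standard library are available. Lean on these libraries where they do the work, as an engineer would, in place of code of your own. Each camera call takes 0.05 s, during which the arm holds its last target. There are 200 camera calls.

## Working session

There is one attempt and no reset: what is moved stays moved. The work goes in short steps, Python scripts to look and compute and a shell command to move; the robot and the scene stay as the last step left them, time stands still between calls to the robot, and variables do not carry over. Pictures are saved under pics/ and viewed, at most 10 in all, crops included, and the job is handed in when it is done.

```bash
ls; mkdir -p pics
python3 - <<'E'
from plant import env
import cv2,numpy as np
o=env.get_obs();print(o['time_s'],o['ee_pos'],o['orientation'],o['width'],env.grasp_offset)
for n in ["scene","side","wrist"]:
    p,d=env.get_image(n);np.savez(f'pics/{n}0.npz',p=p,d=d);cv2.imwrite(f'pics/{n}0.png',p[:,:,::-1]);print(n,env.camera_info(n))
a=[cv2.imread(f'pics/{n}0.png') for n in ["scene","side"]]
E
```

```text
pics
0.0 [ 0.20403407 -0.59040346  0.40388982] [[ 9.45112235e-01  3.26745032e-01 -7.39357339e-04]
 [ 3.26745842e-01 -9.45110642e-01  1.74018752e-03]
 [-1.30176864e-04 -1.88625445e-03 -9.99998213e-01]] 0.08805442771489486 0.1473
scene {'vfov': 57.0602267818892, 'cx': 252.22288536403974, 'cy': 195.21231416631184, 'extrinsics': array([[-0.07566496,  0.79994973, -0.59527745,  1.26243677],
       [ 0.9969652 ,  0.04973067, -0.05989358,  0.03796038],
       [-0.0183083 , -0.59800275, -0.80128492,  1.04715592],
       [ 0.        ,  0.        ,  0.        ,  1.        ]])}
side {'vfov': 49.652222865955366, 'cx': 261.665780806705, 'cy': 185.49970037803675, 'extrinsics': array([[ 0.97871786, -0.14855003,  0.14157769,  0.40185992],
       [-0.20519009, -0.71814615,  0.66495348, -0.89238204],
       [ 0.00289461, -0.67985219, -0.73334346,  1.04509778],
       [ 0.        ,  0.        ,  0.        ,  1.        ]])}
wrist {'vfov': 65.70646984690485, 'cx': 257.4369876575602, 'cy': 189.3495881528192, 'mount': array([[-6.66515681e-04, -9.46052922e-01, -3.24011458e-01,
         8.53844964e-02],
       [ 9.99999508e-01, -3.92610318e-04, -9.10724629e-04,
        -6.45099130e-04],
       [ 7.34383454e-04, -3.24011906e-01,  9.46052718e-01,
         1.84488582e-02],
       [ 0.00000000e+00,  0.00000000e+00,  0.00000000e+00,
         1.00000000e+00]])}
```

View pics/scene0.png

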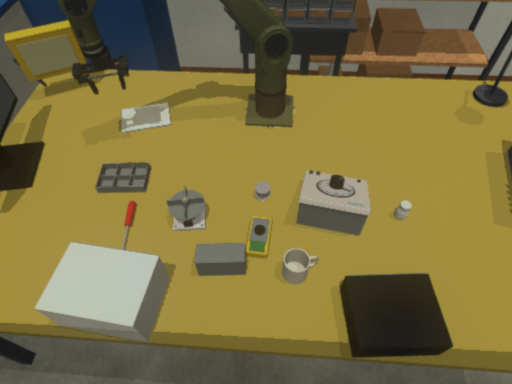

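View pics/side0.png

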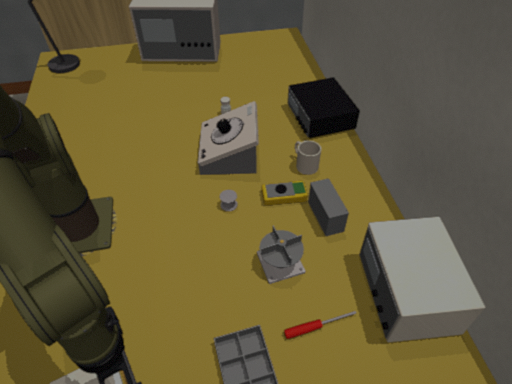

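The scene view shows the wheel at about (187,207), the console at (335,200) with its knob at (337,182), and the spool at (263,190). The side view shows the knob at (224,126) and the wheel at (281,255). The panel's low side faces the robot.

```bash
cat > h.py <<'E'
import numpy as np,cv2
from plant import env
def cloud(n,d):
    c=env.camera_info(n);H,W=d.shape;f=H/2/np.tan(np.radians(c['vfov']/2))
    v,u=np.mgrid[:H,:W];x=(u-c['cx'])/f;y=(v-c['cy'])/f
    E=c['extrinsics'];P=np.stack([x*d,y*d,d],-1)
    return P@E[:3,:3].T+E[:3,3]
def load(n,k):
    z=np.load(f'pics/{n}{k}.npz');return z['p'],z['d']
E
python3 - <<'E'
from h import *
ims=[]
for n,(a,b,c,e) in dict(scene=(290,160,390,240),side=(185,90,285,170)).items():
    p,d=load(n,0);P=cloud(n,d)
    ims.append(cv2.resize(p[b:e,a:c,::-1],None,fx=4,fy=4,interpolation=cv2.INTER_CUBIC))
    X=P[b:e,a:c].reshape(-1,3);g=p[b:e,a:c].reshape(-1,3).astype(int)
    m=(g.min(1)>140)&(X[:,2]>.05)&(X[:,2]<.17);Y=X[m]
    for i in range(6):
        c0=Y.mean(0);nn=np.linalg.svd(Y-c0)[2][2];nn*=np.sign(nn[2]);r=(Y-c0)@nn;Y=Y[abs(r)<max(.003,1.5*r.std())]
    print(n,'plane',c0,nn,np.degrees(np.arccos(nn[2])),len(Y))
    h=(X-c0)@nn; k=(h>.037)&(h<.05)
    print(' knobtop',np.median(X[k],0),X[k].min(0),X[k].max(0),k.sum(),h[k].mean())
    # wheel
for n,(a,b,c,e) in dict(scene=(160,180,215,235),side=(250,222,312,285)).items():
    p,d=load(n,0);P=cloud(n,d)
    ims.append(cv2.resize(p[b:e,a:c,::-1],(400,400),interpolation=cv2.INTER_CUBIC))
    X=P[b:e,a:c].reshape(-1,3)
    k=(X[:,2]>.07)&(X[:,2]<.084);q=X[k][:,:2].astype(np.float32)
    print(n,'disc',cv2.minEnclosingCircle(q),np.median(X[k],0))
    k=(X[:,2]>.098)&(X[:,2]<.125);q=X[k];print(' vanes',q.mean(0),q.min(0),q.max(0))
cv2.imwrite('pics/c1.png',np.vstack([np.hstack([cv2.resize(i,(400,300)) for i in ims[:2]]),np.hstack([cv2.resize(i,(400,300)) for i in ims[2:]])]))
E
```

```text
scene plane [0.54324915 0.23834323 0.11817811] [-0.41762171  0.07039163  0.90589024] 25.056548752620518 1063
 knobtop [0.50237439 0.24682188 0.143201  ] [0.47996564 0.22484382 0.13123017] [0.52101111 0.26798127 0.15131745] 68 0.039871154924647934
side plane [0.54461632 0.47966703 0.06895672] [-0.06432463  0.21918389  0.97356087] 13.204524313004363 12
 knobtop [0.62460991 0.32270262 0.15120888] [0.61254108 0.30141526 0.14612538] [0.63294586 0.33265959 0.15408904] 18 0.03974020991657197
scene disc ((0.5929608941078186, -0.25451385974884033), 0.06297902017831802) [ 0.60648692 -0.25108333  0.07648628]
 vanes [ 0.59389848 -0.25276105  0.10447522] [ 0.53249238 -0.31325618  0.09801985] [ 0.65368246 -0.19491011  0.11069109]
side disc ((0.5925814509391785, -0.25771161913871765), 0.06325981765985489) [ 0.58727779 -0.27036245  0.07792158]
 vanes [ 0.59137132 -0.26010754  0.10592182] [ 0.53295656 -0.31874685  0.09806697] [ 0.6518991  -0.1973114   0.11319214]
```

View pics/c1.png

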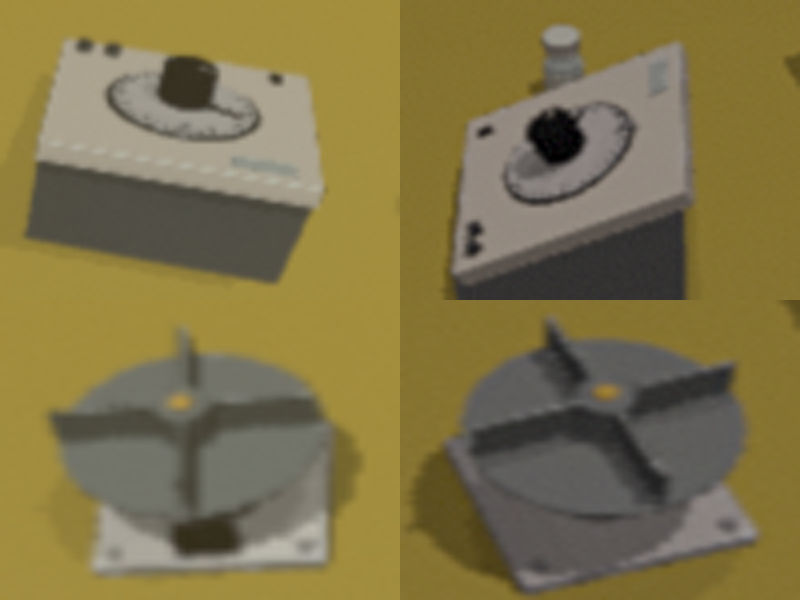

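The crops show the console's dial with its pointer to the right and slightly uphill of the knob. The wheel's vanes lie nearly along world x and y, and the wheel centre is at about (0.593, -0.256).

```bash
cat >> h.py <<'E'
from scipy.spatial.transform import Rotation as Ro
N=np.array([-0.4176,0.0704,0.9059]);N/=np.linalg.norm(N)
def tool(z,yaw):
    z=z/np.linalg.norm(z);x=np.array([np.cos(yaw),np.sin(yaw),0]);x-=z*(x@z);x/=np.linalg.norm(x)
    return np.column_stack([x,np.cross(z,x),z])
def row(p0,R0,p,R): return np.round(R0.T@(np.asarray(p)-p0),4).tolist(),np.round(Ro.from_matrix(R0.T@R).as_rotvec(),3).tolist()
E
python3 - <<'E'
from h import *
o=env.get_obs();p0,R0=o['ee_pos'],o['orientation']
print('via',row(p0,R0,[.45,-.2,.42],R0))
for y in (26,71,116,150): print(y,row(p0,R0,np.array([.5,.246,.144])+.27*N,tool(-N,np.radians(y))))
E
```

```text
via ([0.36, -0.2887, -0.0155], [0.0, 0.0, 0.0])
26 ([0.4526, -0.7487, 0.0165], [-0.243, 0.365, -0.166])
71 ([0.4526, -0.7487, 0.0165], [-0.373, 0.259, -0.907])
116 ([0.4526, -0.7487, 0.0165], [-0.476, 0.119, -1.617])
150 ([0.4526, -0.7487, 0.0165], [-0.544, -0.031, -2.208])
```

```bash
python3 -m creep '[[[0.36,-0.289,-0.016],[0,0,-0.5]],[[0.36,-0.289,-0.016],[0,0,-0.7]],[[0.36,-0.289,-0.016],[0,0,-0.7]],[[0.36,-0.289,-0.016],[0,0,-0.7]],[[0.36,-0.289,-0.016],[0,0,-0.7]],[[0.36,-0.289,-0.016],[0,0,-0.7]],[[0.36,-0.289,-0.016],[0,0,-0.7]],[[0.453,-0.749,0.016],[-0.476,0.119,-1.617]],[[0.453,-0.749,0.016],[-0.476,0.119,-1.617]],[[0.453,-0.749,0.016],[-0.476,0.119,-1.617]],[[0.453,-0.749,0.016],[-0.476,0.119,-1.617]],[[0.453,-0.749,0.016],[-0.476,0.119,-1.617]],[[0.453,-0.749,0.016],[-0.476,0.119,-1.617]],[[0.453,-0.749,0.016],[-0.476,0.119,-1.617]],[[0.453,-0.749,0.016],[-0.476,0.119,-1.617]],[[0.453,-0.749,0.016],[-0.476,0.119,-1.617]],[[0.453,-0.749,0.016],[-0.476,0.119,-1.617]],[[0.453,-0.749,0.016],[-0.476,0.119,-1.617]]]' 0.68
python3 - <<'E'
from h import *
o=env.get_obs();print(o['time_s'],o['q'],o['ee_pos'],o['orientation'],o['width'])
p,d=env.get_image('wrist');np.savez('pics/wrist1.npz',p=p,d=d,pos=o['ee_pos'],R=o['orientation']);cv2.imwrite('pics/w1.png',p[:,:,::-1])
E
```

```text
time_s: 2.4
ee_pos: [0.3877, 0.2643, 0.3885]
orientation: [[-0.345, 0.841, 0.418], [0.909, 0.41, -0.074], [-0.233, 0.354, -0.906]]
contact_force: [-0.6, -0.2, -0.4]
width: 0.06
grasp_force: 0.0
2.4 [-0.84122062  0.49626728  0.03312117  2.1887641   1.05608868  0.40057331
 -1.38258328] [0.38767519 0.2642504  0.38853445] [[-0.34504677  0.8405549   0.41762445]
 [ 0.90919251  0.40981169 -0.07364341]
 [-0.23304872  0.3542906  -0.90563043]] 0.060001421352982656
```

View pics/w1.png

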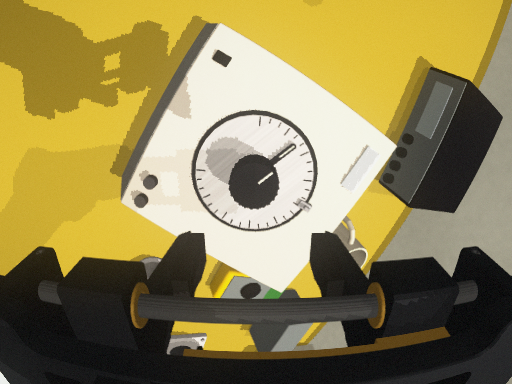

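The wrist view shows the dial centred at about (255,171), the pointer tip at (294,147) and the clip at (304,206). The pointer is roughly 67° anticlockwise of the clip.

```bash
cat >> h.py <<'E'
def wrays(uv,pos,R):
    c=env.camera_info('wrist');f=192/np.tan(np.radians(c['vfov']/2));uv=np.atleast_2d(uv).astype(float)
    a=uv-[c['cx'],c['cy']];r=np.hypot(*a.T);th=r/f;k=np.sin(th)/np.maximum(r,1e-9)
    D=np.column_stack([a*k[:,None],np.cos(th)]);M=c['mount']
    return pos+R@M[:3,3],D@(R@M[:3,:3]).T,D[:,2]
def hit(uv,pos,R,c,n,h):
    o,D,_=wrays(uv,pos,R);t=((c+h*n-o)@n)/(D@n);return o+t[:,None]*D
E
python3 - <<'E'
from h import *
z=np.load('pics/wrist1.npz');p,d,pos,R=[z[k] for k in('p','d','pos','R')]
v,u=np.mgrid[:384,:512];uv=np.column_stack([u.ravel(),v.ravel()])
o,D,dz=wrays(uv,pos,R);P=(o+D/dz[:,None]*d.reshape(-1,1)).reshape(384,512,3)
# panel: white area outside dial, above
m=(p.min(2)>150)&(np.hypot(u-255,v-171)>70)&(v<230)&(np.hypot(u-255,v-171)<140)&(d>0)
Y=P[m];
for i in range(6):
    c=Y.mean(0);n=np.linalg.svd(Y-c,0)[2][2];n*=np.sign(n[2]);r=(Y-c)@n;Y=Y[abs(r)<max(.002,2*r.std())]
print('panel',c,n,np.degrees(np.arccos(n[2])),len(Y),r.std())
H=(P-c)@n
k=(H>.038)&(H<.047)&(np.hypot(u-255,v-171)<50);q=P[k];print('knob top h',np.median(H[k]),k.sum())
x=np.array([-n[0],-n[1],0]);x-=n*(x@n);x/=np.linalg.norm(x);y=np.cross(n,x)
q2=np.column_stack([(q-c)@x,(q-c)@y]).astype(np.float32);(a,b),rad=cv2.minEnclosingCircle(q2)
kt=c+a*x+b*y+.042*n;print('axis from top',kt,rad)
# dial rim: dark ring -> cast on 4.5mm
g=cv2.cvtColor(p,cv2.COLOR_RGB2GRAY);ring=[]
for t in np.radians(np.arange(0,360,3)):
    rr=np.arange(52,72,.25);l=cv2.remap(g,(255+rr*np.cos(t)).astype(np.float32)[None],(171+rr*np.sin(t)).astype(np.float32)[None],1)[0]
    i=l.argmin();ring.append((255+rr[i]*np.cos(t),171+rr[i]*np.sin(t))) if l[i]<110 else 0
Q=hit(ring,pos,R,c,n,.0045)-c;A=np.column_stack([Q@x,Q@y])
s=np.linalg.lstsq(np.column_stack([2*A,np.ones(len(A))]),(A**2).sum(1),rcond=None)[0]
rr=np.hypot(*(A-s[:2]).T);print('axis from dial',c+s[0]*x+s[1]*y+.042*n,rr.mean(),rr.std(),len(A))
ax=s[:2]
for nm,px,h in(('ptr',(293.5,147.5),.009),('clip',(304.5,206),.012)):
    w=hit(px,pos,R,c,n,h)[0]-c;w=np.array([w@x,w@y])-ax;print(nm,np.degrees(np.arctan2(w[1],w[0])),np.hypot(*w))
# unwrap dial polar in panel coords, clockwise-from-upslope downward
np.savez('pics/panel.npz',c=c,n=n,ax=ax)
cv2.imwrite('pics/c2.png',cv2.resize(p[100:245,180:330,::-1],(600,580),interpolation=cv2.INTER_CUBIC))
E
```

```text
panel [0.49726753 0.27975356 0.09801909] [-0.41727034  0.06957475  0.90611523] 25.02609227857603 19355 0.0007125690299961274
knob top h 0.04042647410290876 1847
axis from top [0.49565403 0.24601546 0.14621831] 0.02291986159980297
axis from dial [0.49577671 0.24638003 0.14624681] 0.06132832076736741 0.00041915131963069646 117
ptr 69.67703552197561 0.04758684175954324
clip 1.7375506726036682 0.05975911066506555
```

View pics/c2.png

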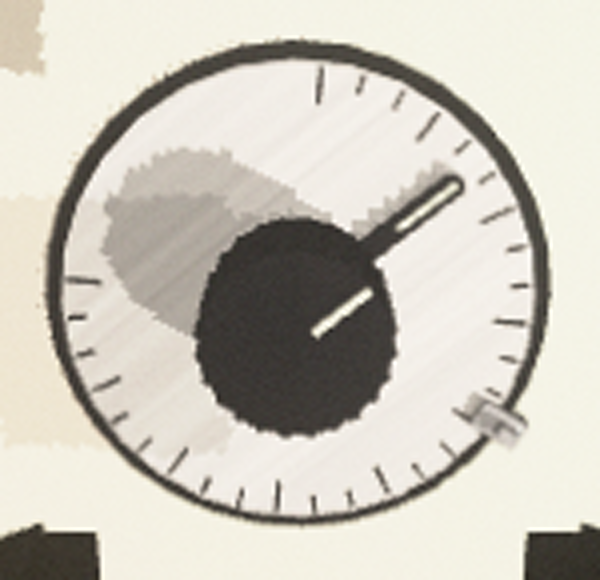

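The enlarged crop shows the zero tick at (320,85), the pointer tip at (455,185), the clip at (490,415) and the scale end at (82,280). The clip is therefore about 120° and the pointer about 50° clockwise of zero.

```bash
cat >> h.py <<'E'
KT=np.array([0.4957,0.2462,0.1462]);NP=np.array([-0.41727,0.06957,0.90612])
WC=np.array([.593,-.256,.108])
E
python3 - <<'E'
from h import *
z=np.load('pics/wrist1.npz');pos,R=z['pos'],z['R'];q=np.load('pics/panel.npz');c,n,ax=q['c'],q['n'],q['ax']
x=np.array([-n[0],-n[1],0]);x-=n*(x@n);x/=np.linalg.norm(x);y=np.cross(n,x)
for nm,px,h in(('zero',(180+320/4,100+70/4),.0045),('zero in',(180+319/4,100+100/4),.0045),('end',(180+82/4,100+280/4),.0045),('ptr',(180+455/4,100+185/4),.009),('clip in',(180+470/4,100+410/4),.009),('clip out',(180+508/4,100+428/4),.012)):
    w=hit(px,pos,R,c,n,h)[0]-c;w=np.array([w@x,w@y])-ax;print(nm,np.degrees(np.arctan2(w[1],w[0])),np.hypot(*w))
o=env.get_obs();p0,R0=o['ee_pos'],o['orientation']
yaw=np.arctan2(R0[1,0],R0[0,0])
for s in(.18,.138):print(row(p0,R0,KT+s*NP,tool(-NP,yaw)))
E
```

```text
zero 116.90469752221311 0.05709027813507683
zero in 116.30924405183455 0.04985370327634272
end -152.49992170992684 0.053955260818697726
ptr 70.69196236573781 0.048497656679680264
clip in 0.3117345193192749 0.052447578640761154
clip out 2.114117208559004 0.06260804316737308
([0.0027, -0.0026, 0.0859], [-0.001, 0.005, 0.087])
([0.0029, -0.0025, 0.1279], [-0.001, 0.005, 0.087])
```

```bash
python3 -m creep '[[[0.003,-0.0025,0.05],[0,0.005,0]],[[0.003,-0.0025,0.086],[0,0.005,0]],[[0.003,-0.0025,0.105],[0,0.005,0]],[[0.003,-0.0025,0.12],[0,0.005,0]],[[0.003,-0.0025,0.128],[0,0.005,0]],[[0.003,-0.0025,0.128],[0,0.005,0]]]' 0.68
python3 -m creep '[[[0,0,0],[0,0,0]],[[0,0,0],[0,0,0]],[[0,0,0],[0,0,0]],[[0,0,0],[0,0,0]]]' 0.5
python3 - <<'E'
from h import *
o=env.get_obs();print(o['time_s'],o['q'],o['contact_force'],o['ft_torque'],o['ft_torque']@o['orientation'],o['width'],o['grasp_force'])
print((o['ee_pos']-KT)@NP, o['orientation'].T@(KT+.138*NP-o['ee_pos']))
E
```

```text
time_s: 3.2
ee_pos: [0.4383, 0.2566, 0.2712]
orientation: [[-0.346, 0.841, 0.416], [0.91, 0.409, -0.069], [-0.228, 0.354, -0.907]]
contact_force: [-0.6, -0.1, 0.9]
width: 0.0597
grasp_force: 0.0
time_s: 3.7
ee_pos: [0.4369, 0.2572, 0.2711]
orientation: [[-0.349, 0.841, 0.414], [0.909, 0.411, -0.068], [-0.227, 0.353, -0.908]]
contact_force: [-4.3, -3.1, 2.4]
width: 0.0439
grasp_force: 2.2
3.7 [-0.77170307  0.76527487  0.0740337   2.18967655  1.88505002  0.2953409
 -2.1743849 ] [-4.30768016 -3.1041645   2.4123306 ] [-0.45635769  1.09605993 -0.28664118] [ 1.22087814 -0.03490532 -0.0033243 ] 0.043863609630772966 2.2341939574107528
0.1384617260920622 [-0.0017495   0.00044539  0.00045452]
```

```bash
python3 -m creep '[[[0,-0.0015,0],[0,0,0]],[[0,-0.0015,0],[0,0,0]],[[0,-0.0015,0],[0,0,-0.1]],[[0,-0.0015,0],[0,0,-0.2]],[[0,-0.0015,0],[0,0,-0.2]]]' 0.49
python3 - <<'E'
from h import *
o=env.get_obs();print(o['q'],o['contact_force']@o['orientation'],o['ft_torque']@o['orientation'],o['width'],o['grasp_force'])
E
```

```text
time_s: 4.32
ee_pos: [0.4362, 0.2569, 0.2708]
orientation: [[-0.509, 0.754, 0.415], [0.809, 0.584, -0.068], [-0.293, 0.302, -0.907]]
contact_force: [-5.3, -2.4, 5.3]
width: 0.0432
grasp_force: 21.3
[-0.80037582  0.76939514  0.1198758   2.1942304   1.94618672  0.26825587
 -2.03889602] [-0.81007538 -3.81213527 -6.79595836] [ 1.10244199  0.16152036 -0.05814364] 0.043244053647470686 21.349916215986013
```

```bash
python3 -m creep '[[[0,-0.001,0],[0,0,0]],[[0,-0.001,0],[0,0,0]],[[0,-0.001,0],[0,0,-0.1]],[[0,-0.001,0],[0,0,-0.2]],[[0,-0.001,0],[0,0,-0.3]],[[0,-0.001,0],[0,0,-0.4]],[[0,-0.001,0],[0,0,-0.4]]]' 0.497
python3 - <<'E'
from h import *
o=env.get_obs();print(o['q'],o['contact_force']@o['orientation'],o['ft_torque']@o['orientation'],o['width'],o['grasp_force'])
E
```

```text
time_s: 5.2
ee_pos: [0.4357, 0.2562, 0.2702]
orientation: [[-0.761, 0.498, 0.415], [0.52, 0.852, -0.068], [-0.388, 0.164, -0.907]]
contact_force: [-3.5, -3.1, 3.7]
width: 0.0437
grasp_force: 3.5
[-0.85419238  0.78004269  0.20955239  2.19947614  2.09109166  0.21453563
 -1.79166502] [-0.39086213 -3.79368438 -4.6408473 ] [ 0.91994389  0.39961607 -0.03656371] 0.04372183536911809 3.510087137692608
```

```bash
python3 -m creep '[[[0,-0.001,0],[0,0,0]],[[0,-0.001,0],[0,0,0]],[[0,-0.001,0],[0,0,-0.06]],[[0,-0.001,0],[0,0,-0.1]]]' 0.495
python3 -c "
from h import *
o=env.get_obs();print(o['q'],o['contact_force']@o['orientation'],o['ft_torque']@o['orientation'],o['width'],o['grasp_force'])"
python3 -m creep '[[[0,0,0],[0,0,-0.04]],[[0,0,0],[0,0,-0.08]],[[0,0,0],[0,0,-0.12]]]'
python3 -c "
from h import *
o=env.get_obs();print(o['q'],o['contact_force']@o['orientation'],o['ft_torque']@o['orientation'],o['width'],o['grasp_force'])"
```

```text
time_s: 5.7
ee_pos: [0.4355, 0.2557, 0.2702]
orientation: [[-0.809, 0.416, 0.416], [0.429, 0.901, -0.067], [-0.403, 0.124, -0.907]]
contact_force: [-4.0, -0.9, 2.5]
width: 0.0436
grasp_force: 7.9
[-0.86312063  0.7820748   0.22543329  2.20178826  2.13646779  0.20639627
 -1.73400035] [ 1.82093048 -2.14089944 -3.89378232] [0.61342983 0.47674936 0.07253178] 0.04357150297031263 7.900182553566992
time_s: 6.08
ee_pos: [0.4355, 0.2555, 0.2702]
orientation: [[-0.852, 0.317, 0.416], [0.319, 0.945, -0.068], [-0.415, 0.075, -0.907]]
contact_force: [-1.8, -2.1, 1.1]
width: 0.0438
grasp_force: 7.9
[-0.87657298  0.78535334  0.24840018  2.20267433  2.18761351  0.19384175
 -1.6672766 ] [ 0.3832479  -2.49829653 -1.57389819] [0.46489477 0.51867269 0.3256243 ] 0.043769278386196736 7.919570147059858
```

```bash
python3 -m creep '[[[0,0,0],[0,0,0.02]],[[0,0,0],[0,0,0.02]],[[0,0,-0.05],[0,0,0.02]],[[0,0,-0.1],[0,0,0.02]],[[0,0,-0.13],[0,0,0.02]],[[0,0,-0.13],[0,0,0.02]]]' 0.68
python3 - <<'E'
from h import *
o=env.get_obs();print(o['time_s'],o['q'],o['ee_pos'])
p,d=env.get_image('wrist');np.savez('pics/wrist2.npz',p=p,d=d,pos=o['ee_pos'],R=o['orientation']);
c=wrays((0,0),o['ee_pos'],o['orientation'])
cv2.imwrite('pics/w2.png',cv2.resize(p[60:300,120:440,::-1],(800,600),interpolation=cv2.INTER_CUBIC))
E
```

```text
time_s: 6.82
ee_pos: [0.3994, 0.2655, 0.3697]
orientation: [[-0.825, 0.332, 0.457], [0.345, 0.937, -0.058], [-0.447, 0.11, -0.888]]
contact_force: [-0.7, 0.2, 0.2]
width: 0.06
grasp_force: 0.0
6.825 [-0.97252103  0.55894869  0.2554767   2.2112395   1.24830279  0.24788241
 -0.77395907] [0.39936684 0.26552493 0.36967226]
```

View pics/w2.png

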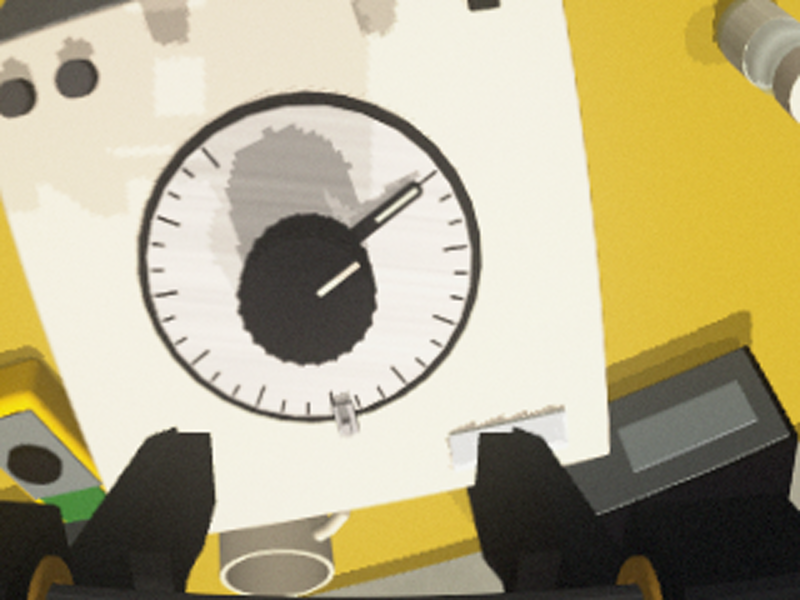

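The picture shows the pointer on the zero tick at (430,178), with the clip at (345,410). The zero stop is reached, and I will check whether the dial has moved.

Run:
```python
from h import *
z=np.load('pics/wrist2.npz');pos,R=z['pos'],z['R'];q=np.load('pics/panel.npz');c,n,ax=q['c'],q['n'],q['ax']
x=np.array([-n[0],-n[1],0]);x-=n*(x@n);x/=np.linalg.norm(x);y=np.cross(n,x)
for nm,px,h in(('zero tick',(430,177),.0045),('end',(205,152),.0045),('ptr',(416,188),.009),('clip in',(343,400),.012),('clip out',(347,428),.012)):
    w=hit((120+px[0]/2.5,60+px[1]/2.5),pos,R,c,n,h)[0]-c;w=np.array([w@x,w@y])-ax;print(nm,np.degrees(np.arctan2(w[1],w[0])),np.hypot(*w))
for s,(a,b,cc,e) in dict(scene=(160,180,215,235),side=(250,222,312,285)).items():
    p,d=load(s,0);X=cloud(s,d)[b:e,a:cc].reshape(-1,3);X=X[(X[:,2]>.1)&(X[:,2]<.125)][:,:2]-WC[:2]
    r=np.hypot(*X.T);X=X[(r>.025)&(r<.07)];t=np.arctan2(X[:,1],X[:,0]);print(s,np.degrees(np.angle(np.exp(4j*t).mean())/4),len(t))
    for k in range(4):
        g=abs(np.angle(np.exp(1j*(t-k*np.pi/2))))<.6; print('  ',k*90,np.degrees(t[g]).round()[:0],np.degrees(np.angle(np.exp(1j*(t[g]-k*np.pi/2)).mean())))
o=env.get_obs();p0,R0=o['ee_pos'],o['orientation']
for yw in(67,90,0):print(yw,row(p0,R0,WC+[0,0,.25],tool(np.array([0,0,-1.]),np.radians(yw))))
```

```text
zero tick 116.45426684142315 0.055041816750193116
end -152.22510935415917 0.05688862764749725
ptr 117.50187653589312 0.048757675958855995
clip in 1.882612059907755 0.05103916679191714
clip out 0.6199976503481397 0.06329530456481702
scene 10.68176932806993 59
   0 [] 14.044916489001343
   90 [] 10.08339653274687
   180 [] 7.38259739077311
   270 [] 11.126314793366054
side 10.605863030178957 109
   0 [] 6.854358793613174
   90 [] 12.459920226205067
   180 [] 13.92628943768075
   270 [] 8.867488626380997
67 ([-0.3353, -0.4248, 0.1299], [0.46, 0.266, 1.571])
90 ([-0.3353, -0.4248, 0.1299], [0.379, 0.336, 1.179])
0 ([-0.3353, -0.4248, 0.1299], [0.668, -0.04, 2.703])
```

Run:
```python
from h import *
o=env.get_obs();p0,R0=o['ee_pos'],o['orientation']
print(row(p0,R0,[.5475,-.2411,.33],tool(np.array([0,0,-1.]),np.radians(100.6))))
```

```text
([-0.2801, -0.4292, 0.1332], [0.341, 0.364, 0.998])
```

```bash
python3 -m creep '[[[-0.28,-0.429,0.133],[0.341,0.364,0.998]],[[-0.28,-0.429,0.133],[0.341,0.364,0.998]],[[-0.28,-0.429,0.133],[0.341,0.364,0.998]],[[-0.28,-0.429,0.133],[0.341,0.364,0.998]],[[-0.28,-0.429,0.133],[0.341,0.364,0.998]],[[-0.28,-0.429,0.133],[0.341,0.364,0.998]],[[-0.28,-0.429,0.133],[0.341,0.364,0.998]],[[-0.28,-0.429,0.133],[0.341,0.364,0.998]],[[-0.28,-0.429,0.133],[0.341,0.364,0.998]],[[-0.28,-0.429,0.133],[0.341,0.364,0.998]],[[-0.28,-0.429,0.133],[0.341,0.364,0.998]],[[-0.28,-0.429,0.133],[0.341,0.364,0.998]]]' 0
python3 - <<'E'
from h import *
o=env.get_obs();p0,R0=o['ee_pos'],o['orientation'];print(o['q'],o['width'])
print(row(p0,R0,[.5475,-.2411,.256],tool(np.array([0,0,-1.]),np.radians(100.6))))
p,d=env.get_image('wrist');cv2.imwrite('pics/w3.png',p[:,:,::-1])
c,s=np.cos,np.sin
E
```

```text
time_s: 8.38
ee_pos: [0.5487, -0.2392, 0.3288]
orientation: [[-0.187, 0.982, -0.001], [0.982, 0.187, -0.002], [-0.001, -0.001, -1.0]]
contact_force: [0.5, 0.0, -0.6]
width: 0.0004
grasp_force: 0.0
[ 0.55189656  0.7701782  -0.38525847  1.71358739  0.40237408  0.73713711
  0.15141205] 0.0004252639161698202
([-0.0015, -0.0015, 0.0728], [-0.001, 0.001, 0.003])
```

View pics/w3.png

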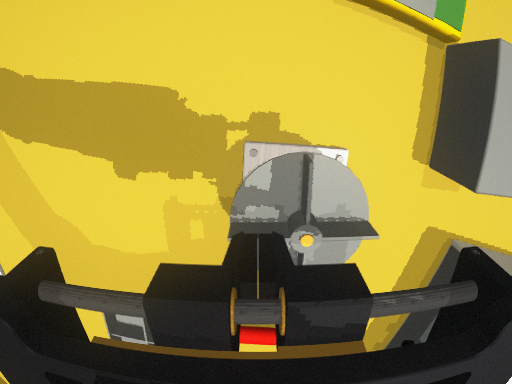

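The picture shows the vanes, with the left vane at row ~228 and the hub at (307,240). The closed fingers will come down about 22 mm clear of that vane.

```bash
python3 -m creep '[[[0,0,0.04],[0,0,0]],[[0,0,0.073],[0,0,0]],[[0,0,0.073],[0,0,0]],[[-0.015,0,0.073],[0,0,0]],[[-0.038,0,0.073],[0,0,0]],[[-0.065,0,0.073],[0,0,0]],[[-0.085,0,0.025],[0,0,0]],[[-0.09,0,-0.03],[0,0,0]],[[-0.09,0,-0.04],[0,0,0]]]'
python3 - <<'E'
from h import *
for i in range(4):
    o=env.get_obs();p,d=env.get_image('scene');X=cloud('scene',d)[180:235,160:215].reshape(-1,3);X=X[(X[:,2]>.098)&(X[:,2]<.122)][:,:2]-WC[:2]
    r=np.hypot(*X.T);X=X[(r>.025)&(r<.065)];t=np.arctan2(X[:,1],X[:,0]);print(o['time_s'],np.degrees(np.angle(np.exp(4j*t).mean())/4),len(t))
o=env.get_obs();p0,R0=o['ee_pos'],o['orientation'];print(p0,o['contact_force'])
print(row(p0,R0,KT+.27*NP,tool(-NP,np.radians(140))))
E
```

```text
time_s: 9.55
ee_pos: [0.5663, -0.3315, 0.3753]
orientation: [[-0.182, 0.983, 0.01], [0.983, 0.182, -0.007], [-0.009, 0.008, -1.0]]
contact_force: [0.4, 0.3, -0.7]
width: 0.0007
grasp_force: 0.0
9.55 9.381322156856916 75
9.6 16.040798410720807 75
9.65 22.239015359992848 64
9.7 29.29076873562647 74
[ 0.56461033 -0.32949193  0.36854512] [ 0.17565765 -0.55071999  0.48538423]
([0.6177, -0.0689, -0.0231], [-0.35, -0.276, -0.632])
```

The wheel is coasting at about 2.3 rad/s with nothing touching it. Next is the return to the knob.

Run:
```python
from h import *
o=env.get_obs();p0,R0=o['ee_pos'],o['orientation']
print(row(p0,R0,KT+.25*NP,tool(-NP,np.radians(160))))
```

```text
([0.6149, -0.0609, -0.005], [-0.3, -0.345, -1.0])
```

```bash
python3 -m creep '[[[0.615,-0.061,-0.005],[-0.3,-0.345,-1]],[[0.615,-0.061,-0.005],[-0.3,-0.345,-1]],[[0.615,-0.061,-0.005],[-0.3,-0.345,-1]],[[0.615,-0.061,-0.005],[-0.3,-0.345,-1]],[[0.615,-0.061,-0.005],[-0.3,-0.345,-1]],[[0.615,-0.061,-0.005],[-0.3,-0.345,-1]],[[0.615,-0.061,-0.005],[-0.3,-0.345,-1]],[[0.615,-0.061,-0.005],[-0.3,-0.345,-1]],[[0.615,-0.061,-0.005],[-0.3,-0.345,-1]],[[0.615,-0.061,-0.005],[-0.3,-0.345,-1]],[[0.615,-0.061,-0.005],[-0.3,-0.345,-1]],[[0.615,-0.061,-0.005],[-0.3,-0.345,-1]],[[0.615,-0.061,-0.005],[-0.3,-0.345,-1]],[[0.615,-0.061,-0.005],[-0.3,-0.345,-1]],[[0.615,-0.061,-0.005],[-0.3,-0.345,-1]]]' 0.68
python3 - <<'E'
from h import *
o=env.get_obs();p0,R0=o['ee_pos'],o['orientation'];print(o['time_s'],o['q'],o['width'])
yaw=np.arctan2(R0[1,0],R0[0,0]);print(np.degrees(yaw),row(p0,R0,KT+.138*NP,tool(-NP,yaw)))
a=[]
for i in range(2):
    t=o['time_s'] if i==0 else env.get_obs()['time_s'];p,d=env.get_image('scene');X=cloud('scene',d)[180:235,160:215].reshape(-1,3);X=X[(X[:,2]>.098)&(X[:,2]<.122)][:,:2]-WC[:2]
    r=np.hypot(*X.T);X=X[(r>.025)&(r<.065)];th=np.arctan2(X[:,1],X[:,0]);print(t,np.degrees(np.angle(np.exp(4j*th).mean())/4))
E
```

```text
time_s: 11.62
ee_pos: [0.3924, 0.2618, 0.3727]
orientation: [[-0.841, 0.344, 0.418], [0.347, 0.935, -0.073], [-0.416, 0.084, -0.906]]
contact_force: [-0.2, -0.4, 0.9]
width: 0.0602
grasp_force: 0.0
11.625 [-0.62424052  0.5355406  -0.2756846   2.19131166  1.25881658  0.5373062
 -0.7932846 ] 0.06017190651028407
157.5850499758285 ([0.0017, 0.0016, 0.1114], [-0.003, 0.002, 0.043])
11.625 11.953482904937372
11.675 14.105942235047003
```

```bash
python3 -m creep '[[[0.004,0.001,0.05],[0,0,0]],[[0.004,0.001,0.085],[0,0,0]],[[0.004,0.001,0.105],[0,0,0]],[[0.004,0.001,0.111],[0,0,0]],[[0.004,0.001,0.111],[0,0,0]]]' 0.68
python3 -m creep '[[[0,0,0],[0,0,0]],[[0,0,0],[0,0,0]],[[0,0,0],[0,0,0]]]' 0.493
python3 - <<'E'
from h import *
o=env.get_obs();print(o['q'],o['contact_force']@o['orientation'],o['ft_torque']@o['orientation'],o['width'],o['grasp_force'])
E
```

```text
time_s: 12.35
ee_pos: [0.4353, 0.2582, 0.2709]
orientation: [[-0.842, 0.342, 0.418], [0.345, 0.936, -0.07], [-0.415, 0.085, -0.906]]
contact_force: [-0.4, 0.3, -0.6]
width: 0.0598
grasp_force: 0.0
time_s: 12.72
ee_pos: [0.4344, 0.2567, 0.2713]
orientation: [[-0.841, 0.343, 0.418], [0.345, 0.936, -0.073], [-0.416, 0.083, -0.906]]
contact_force: [-2.9, -3.2, 2.6]
width: 0.0435
grasp_force: 13.0
[-0.59834269  0.7629177  -0.21392985  2.18696989  1.73673808  0.49513908
 -1.2187646 ] [ 0.28618475 -3.79004584 -3.2994195 ] [1.07024419 0.30406064 0.08916564] 0.04349097699774065 12.950379587709904
```

```bash
python3 -m creep '[[[0,-0.0015,0],[0,0,0]],[[0,-0.0015,0],[0,0,0.1]],[[0,-0.001,0],[0,0,0.2]],[[0,-0.001,0],[0,0,0.3]],[[0,-0.001,0],[0,0,0.4]],[[0,-0.001,0],[0,0,0.5]],[[0,-0.001,0],[0,0,0.6]],[[0,-0.001,0],[0,0,0.7]],[[0,-0.001,0],[0,0,0.8]],[[0,-0.001,0],[0,0,0.9]],[[0,-0.001,0],[0,0,1.0]],[[0,-0.001,0],[0,0,1.0]]]'
python3 - <<'E'
from h import *
o=env.get_obs();print(o['q'],o['contact_force']@o['orientation'],o['ft_torque']@o['orientation'],o['width'],o['grasp_force'])
E
```

```text
time_s: 14.22
ee_pos: [0.4355, 0.2577, 0.2717]
orientation: [[-0.167, 0.891, 0.421], [0.974, 0.215, -0.069], [-0.152, 0.399, -0.904]]
contact_force: [0.5, -1.4, 5.7]
width: 0.0438
grasp_force: 13.0
[-0.49424818  0.77841952 -0.38250263  2.17930987  1.70202115  0.61083168
 -2.16694046] [-2.29203875  2.44421242 -4.78725894] [ 0.14899739 -0.3366091   0.08404726] 0.04384100893657051 13.02168584894389
```

```bash
python3 -m creep '[[[0,0,0],[0,0,0]],[[0,0,0],[0,0,0]],[[0,0,-0.05],[0,0,-0.1]],[[0,0,-0.11],[0,0,-0.3]],[[0,0,-0.11],[0,0,-0.5]],[[0,0,-0.11],[0,0,-0.7]],[[0,0,-0.11],[0,0,-0.9]],[[0,0,-0.11],[0,0,-1]],[[0,0,-0.11],[0,0,-1]]]' 0.68
python3 - <<'E'
from h import *
o=env.get_obs();print(o['time_s'],o['q'])
p,d=env.get_image('wrist');np.savez('pics/wrist4.npz',p=p,d=d,pos=o['ee_pos'],R=o['orientation'])
cv2.imwrite('pics/w4.png',cv2.resize(p[60:300,120:440,::-1],(800,600),interpolation=cv2.INTER_CUBIC))
E
```

```text
time_s: 15.35
ee_pos: [0.3887, 0.2653, 0.3702]
orientation: [[-0.842, 0.341, 0.418], [0.345, 0.936, -0.069], [-0.415, 0.086, -0.906]]
contact_force: [-0.4, -0.6, 0.3]
width: 0.06
grasp_force: 0.0
15.35 [-0.52517069  0.55683879 -0.44536132  2.1910731   1.30354453  0.63097364
 -0.84865598]
```

View pics/w4.png

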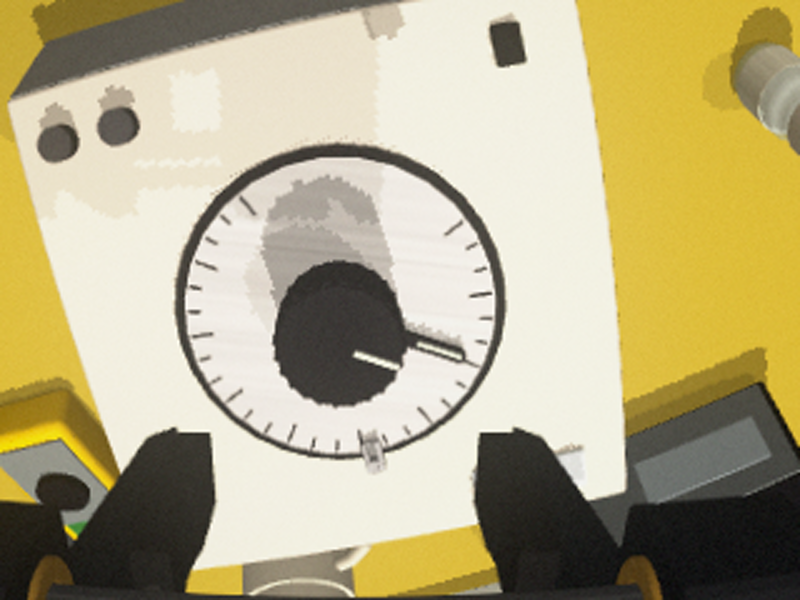

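The picture shows the pointer tip at (463,356) and the clip at (372,452), about 55–60° still to go. The dial has not moved.

```bash
cat >> h.py <<'E'
def angs(f,pts,s=2.5,x0=120,y0=60,dump=True):
    z=np.load(f);p,pos,R=z['p'],z['pos'],z['R'];q=np.load('pics/panel.npz');c,n,ax=q['c'],q['n'],q['ax']
    x=np.array([-n[0],-n[1],0]);x-=n*(x@n);x/=np.linalg.norm(x);y=np.cross(n,x);g=cv2.cvtColor(p,cv2.COLOR_RGB2GRAY)
    f_=lambda uv,h:(lambda w:np.column_stack([w@x,w@y]))(hit(uv,pos,R,c,n,h)-c)
    # approximate image centre = pixel whose dial hit is ax
    uu=np.array([(u,v) for u in range(150,400,2) for v in range(80,260,2)]);cu,cv=uu[np.hypot(*(f_(uu,.0045)-ax).T).argmin()]
    ring=[]
    for t in np.radians(np.arange(0,360,3)):
        rr=np.arange(54,76,.25);l=cv2.remap(g,(cu+rr*np.cos(t)).astype(np.float32)[None],(cv+rr*np.sin(t)).astype(np.float32)[None],1)[0]
        i=l.argmin()
        if l[i]<100: ring.append((cu+rr[i]*np.cos(t),cv+rr[i]*np.sin(t)))
    A=f_(ring,.0045)
    for _ in range(4):
        w=np.linalg.lstsq(np.column_stack([2*A,np.ones(len(A))]),(A**2).sum(1),rcond=None)[0];r=np.hypot(*(A-w[:2]).T);A=A[abs(r-np.median(r))<.003]
    print('axis shift mm',(w[:2]-ax)*1e3,r.mean(),len(A))
    for nm,px,h in pts:
        d=f_(np.array([[x0+px[0]/s,y0+px[1]/s]]),h)[0]-w[:2];print(nm,np.degrees(np.arctan2(d[1],d[0])).round(2),np.hypot(*d).round(4))
E
python3 - <<'E'
from h import *
angs('pics/wrist1.npz',[('ptr',(455,185),.009),('clip in',(470,410),.012),('clip out',(508,428),.012)],4,180,100)
angs('pics/wrist2.npz',[('ptr',(416,188),.009),('clip in',(343,400),.012),('clip out',(347,428),.012)])
angs('pics/wrist4.npz',[('ptr',(463,356),.009),('clip in',(370,437),.012),('clip mid',(373,452),.014),('clip out',(375,468),.012)])
z=np.load('pics/wrist4.npz');p=z['p'][205:265,230:320,::-1];cv2.imwrite('pics/c4.png',cv2.resize(p,None,fx=8,fy=8,interpolation=cv2.INTER_CUBIC))
o=env.get_obs();p0,R0=o['ee_pos'],o['orientation'];print(R0.T@(np.array([.4357,.2557,.2703])-p0))
E
```

```text
axis shift mm [ 0.4358335  -0.89543173] 0.06138141248230931 117
ptr 70.68 0.0485
clip in 1.16 0.0515
clip out 2.1 0.0626
axis shift mm [-0.4430803  -0.59302189] 0.06156414969932429 117
ptr 116.78 0.0491
clip in 2.51 0.0515
clip out 1.13 0.0637
axis shift mm [ 0.00597768 -0.16937281] 0.061336207461361085 113
ptr 60.07 0.05
clip in 2.19 0.0502
clip mid 1.99 0.056
clip out 1.09 0.0645
[-0.00136974 -0.00152888  0.11085261]
```

View pics/c4.png

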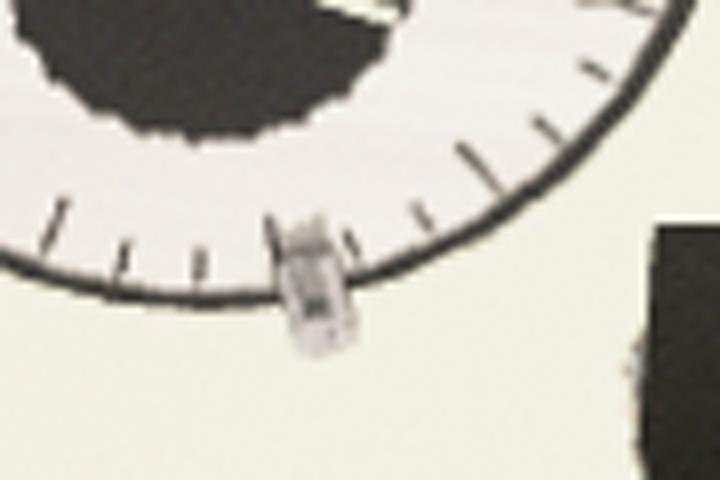

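The clip sits midway between the 110° and 120° ticks, at a panel angle of about 1.8°. The pointer is at 60.1°, so the turn left is about 1.02 rad clockwise.

```bash
python3 -m creep '[[[-0.001,-0.001,0.05],[0,0,0]],[[-0.001,-0.001,0.085],[0,0,0]],[[-0.001,-0.001,0.105],[0,0,0]],[[-0.001,-0.001,0.111],[0,0,0]],[[-0.001,-0.001,0.111],[0,0,0]]]' 0.68
python3 -m creep '[[[0,0,0],[0,0,0]],[[0,0,0],[0,0,0]],[[0,0,0],[0,0,0]]]' 0.493
python3 -m creep '[[[0,-0.001,0],[0,0,0]],[[0,-0.001,0],[0,0,0.1]],[[0,-0.001,0],[0,0,0.2]],[[0,-0.001,0],[0,0,0.3]],[[0,-0.001,0],[0,0,0.4]],[[0,-0.001,0],[0,0,0.5]],[[0,-0.001,0],[0,0,0.6]],[[0,-0.001,0],[0,0,0.7]],[[0,-0.001,0],[0,0,0.8]],[[0,-0.001,0],[0,0,0.9]],[[0,-0.001,0],[0,0,0.98]],[[0,-0.001,0],[0,0,1.02]],[[0,-0.001,0],[0,0,1.02]]]'
python3 - <<'E'
from h import *
o=env.get_obs();print(o['q'],o['contact_force']@o['orientation'],o['ft_torque']@o['orientation'],o['width'],o['grasp_force'])
E
python3 -m creep '[[[0,0,0],[0,0,0]],[[0,0,0],[0,0,0]],[[0,0,-0.05],[0,0,0]],[[0,0,-0.11],[0,0,-0.1]],[[0,0,-0.11],[0,0,-0.3]],[[0,0,-0.11],[0,0,-0.5]],[[0,0,-0.11],[0,0,-0.6]],[[0,0,-0.11],[0,0,-0.6]]]' 0.68
python3 - <<'E'
from h import *
o=env.get_obs();print(o['time_s'],o['q'])
p,d=env.get_image('wrist');np.savez('pics/wrist5.npz',p=p,d=d,pos=o['ee_pos'],R=o['orientation'])
cv2.imwrite('pics/w5.png',cv2.resize(p[100:260,170:370,::-1],(800,640)[:2],interpolation=cv2.INTER_CUBIC)[:600])
E
```

```text
time_s: 16.02
ee_pos: [0.4356, 0.2563, 0.2702]
orientation: [[-0.842, 0.342, 0.418], [0.345, 0.936, -0.069], [-0.415, 0.086, -0.906]]
contact_force: [0.1, 0.3, -0.1]
width: 0.0598
grasp_force: 0.0
time_s: 16.4
ee_pos: [0.4355, 0.2558, 0.2707]
orientation: [[-0.841, 0.341, 0.419], [0.345, 0.936, -0.07], [-0.416, 0.085, -0.905]]
contact_force: [-2.7, -1.7, 5.0]
width: 0.0433
grasp_force: 13.0
time_s: 18.02
ee_pos: [0.4361, 0.2563, 0.271]
orientation: [[-0.15, 0.895, 0.421], [0.978, 0.196, -0.067], [-0.142, 0.402, -0.905]]
contact_force: [0.2, 0.1, 5.2]
width: 0.0435
grasp_force: 13.0
[-0.40989213  0.80141762 -0.51679559  2.17684098  1.68842344  0.70562687
 -2.15636551] [-0.68598131  2.30034824 -4.620456  ] [-0.08192546  0.06072173  0.06031258] 0.04349400413260417 13.039077571593225
time_s: 19.02
ee_pos: [0.3893, 0.2628, 0.3695]
orientation: [[-0.629, 0.656, 0.418], [0.697, 0.713, -0.07], [-0.344, 0.248, -0.906]]
contact_force: [0.1, -0.3, -0.4]
width: 0.0599
grasp_force: 0.0
19.025 [-0.43391372  0.57910116 -0.58171568  2.19058895  1.33100268  0.709728
 -1.29319691]
```

View pics/w5.png

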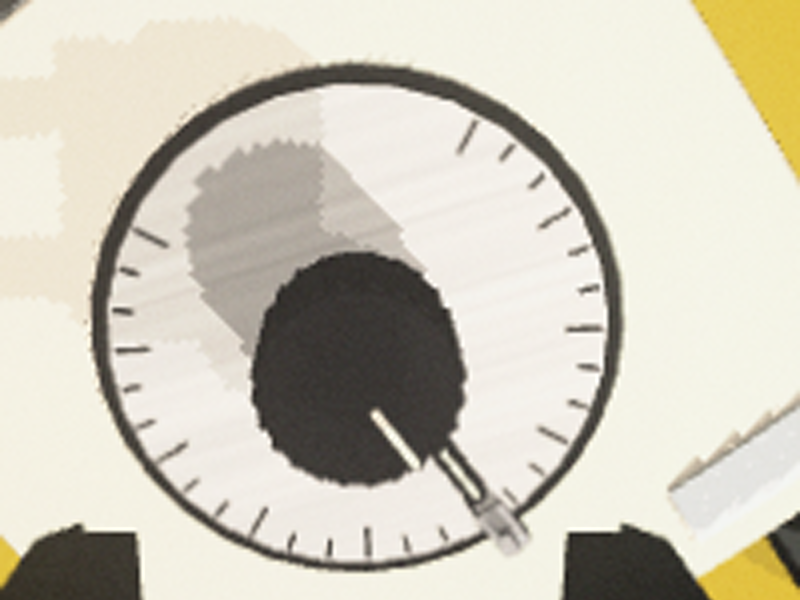

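The pointer's line, from (440,450) to (480,498), runs straight into the clip at (503,527).

Run:
```python
from h import *
angs('pics/wrist5.npz',[('white line on ptr',(455,468),.009),('ptr tip',(478,497),.009),('clip mid',(502,526),.013),('clip out',(513,548),.012),('zero tick',(468,137),.0045),('end tick',(150,237),.0045),('knob line end',(418,465),.042)],4,170,100)
```

```text
axis shift mm [-0.21626841 -0.24137318] 0.06138643117496596 115
white line on ptr 1.24 0.0402
ptr tip 1.25 0.05
clip mid 2.21 0.0583
clip out 0.83 0.0656
zero tick 115.96 0.0538
end tick -152.82 0.0534
knob line end 2.76 0.021
```

Pointer and clip agree to within about 1°, the dial has not moved, and the arm is clear of everything, so I am handing in.

```bash
python3 -c "
from plant import env
print(env.close_job())"
```

```text
the job is handed in; nothing more can be done
None
```

The job is handed in at about 19 s: the knob was wound to its zero stop without moving the dial, the fan wheel was flicked and still coasting two seconds later, and the knob was then turned up until its pointer stood within about 1° of the clip.

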